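Wake a data logger with a marker pen, then hold its recessed reset button down

ROBOT

A 6-joint arm with a two-finger parallel gripper is mounted at the origin on a cart in front of the work surface, level with it; the furniture and walls round the work are solid. World frame = base frame: x ahead of the robot, y to its left, z up, the work surface at z = 0. Lengths are in m, angles in rad, forces in N, time in s.
With the tool pointing down it reaches from about 0.275 to 0.85 m from the base axis. Payload 5.2 kg.
Tool frame: the origin (TCP) lies on the centre line of the jaws, within the pads' length; the fingertips stand 25 mm ahead of it and the grasp point (between the pads) lies 6 mm ahead of it; z points along the fingers, y is the line along which they close (so a half turn about z gives the same grasp; the last joint's range is limited). The gripper opens to 85 mm and grips with 20 to 120 N. Pads are 22 mm wide; open, the fingers measure 114 mm over their backs; the gripper's body (76 mm by 85 mm) begins 54 mm behind the grasp point. The pads swing forward as they close: fully open they stand 13 mm farther back than shut.
Start: joints at [-1.415, 0.259, 1.535, -0, 1.348, -0.203], TCP at [0.193, -0.515, 0.223] pointing down, gripper open.
Joint ranges: [-3.14, 3.14], [-0.91, 2.08], [0.19, 2.58], [-1.22, 4.36], [0.22, 2.71], [-3.12, 3.12]. Speed limits (rad/s): [2.57, 2.57, 3.14, 3.14, 3.14, 3.14].

INTERFACE

Orientations are given as a unit quaternion [w, x, y, z].
In Python, from rig import robot gives the robot as it stands.
- The arm moves only by the shell command python3 -m crank 'ROWS' [OPENING] [FORCE]. ROWS is JSON, a list of rows, each an object of numbers: "dx", "dy", "dz": the shift along the world's x, y, z scaled (see below); "ax", "ay", "az": the turn, a rotation vector about the world's x, y, z scaled (see below). A call has 1 to 20 rows; each row shifts and turns the commanded pose from where the row before left it; what a row does not reach is not made up. The controller multiplies each number of a shift by 25 mm and each number of a turn by 5 degrees. A row lasts 1/12 s, in which the tool goes at most 41.7 mm and 7.16 degrees, less where a joint would pass 70% of its speed; a pose out of reach is approached as far as the arm can. A call with a number of a shift or a turn outside -1 to 1 is refused whole. A call with a gripper value outside its range is refused whole. OPENING is the closure, from -1 (fully open) to 1 (shut), set as the call begins (- or left out, the last holds). The fingers move at their own pace and stop on an object; FORCE is the grip in N (left out, the last holds). Time passes only in rows, so rows that do not move let the fingers close. It gives the time, the measured TCP pose, the force, the opening and the grip force at its end, in the units of the state.
- robot.get_obs(): the state, without advancing time (a new reading comes with each control period).
- robot.grab_frame(name): name is "scene" or "top" or "wrist"; returns a dict with "img" (420x560x3 uint8, red, green, blue), "depth" (420x560 float32, m along the optical axis (not along the pixel's ray), 0 where there is no reading), "fovy" (degrees; the focal length in pixels is half the picture's height over the tangent of half this angle, whatever the lens; pixels are square), "cx", "cy" (the principal point, pixels), "k1" (the pictures are not rectified: a ray, as slopes to the right and down, at radius r is drawn at 1 + k1 r^2 times it, then the intrinsics apply), "world_to_cam" (4x4, takes a point from world to camera coordinates). Camera axes: x right, y down, z forward; pixel columns grow to the right and rows downward; lengths in m; the calibration is good to about 2 mm. A picture is of the moment at which its call begins.
- robot.sign_off(): hands the job in; it is judged then, once.
The state is a dict: "time": time; "joints": joint angles; "dq": joint speeds; "effort": joint torques, N m; "position": TCP position; "eef_rot": TCP orientation; "force": force on the tool from outside, world axes, zero at the start; "torque": the same for the moment, N m; "gripper_width": opening from 0.0 (shut) to 1.0 (fully open); "gripper_force": force on a finger pad.
Only numpy, scipy, OpenCV 4.12 (cv2) and the standard library are available. Lean on these libraries where they do the work, as an engineer would, in place of code of your own. Each camera call takes 0.05 s, during which the arm holds its last target. There are 200 camera calls.

TASK

Take the black marker pen out of its stand and use its lower end as a stylus on the temperature logger with the blue base and blue panel: first push the black wake button (in the black-ringed hole) well down and let it spring back up, then reach through the red-ringed hole and push the deep red reset button well down. Finish while still gripping the pen and holding the reset button down; do not let go. Do not press either button of the yellow logger, and leave the timer, specimen cup and brown bottle where they are.

Things in the scene. Friction and masses are not known exactly. Their poses are not given: they have to be found in the camera images.
- marker_mid (a point): centre (half-way up) of the black marker pen, a round rod 138 mm long and 10.4 mm in diameter, about 20 g; at the start it stands upright in the stand with its top 150 mm above the worktop; z is the pen's axis, pointing to its upper end
- marker: the same marker pen; origin at its lower end, 1 mm off its axis
- marker_foot (a point): centre of the flat lower end of the marker pen, 69 mm below marker_mid along its axis: the end that presses the buttons
- pen_stand: fixed desk stand: dark steel disc 72 mm across and 12 mm high with an upright grey tube on it, outer diameter 21 mm at its foot and 19 mm at its mouth, mouth 52 mm above the worktop, bore at least 13 mm wide; the pen stands in it, its lower end on the disc, 40 mm deep; origin at the centre of the underside
- blue_logger: fixed temperature logger, 120 (x) x 104 (y) x 60 (z) mm, white housing with a blue base and a blue panel with a dark display on its top; origin at the centre of the underside, z up; the display lies in the +x half, the two button holes in the -x half. The level top face is 60 mm above the worktop
- blue_logger_wake_mouth (a point): centre of the mouth of the black-ringed wake hole in the top face of the blue logger (28 mm to -x, 26 mm to +y of its middle); z up. The hole is round, 18 mm in diameter, upright; the flat top of the black wake button, 15 mm in diameter, lies 6 mm below the mouth
- blue_logger_reset_mouth (a point): centre of the mouth of the red-ringed reset hole in the top face of the blue logger (28 mm to -x, 26 mm to -y of its middle); z up. The hole is round, 18 mm in diameter, upright; the flat top of the red reset button, 15 mm in diameter, lies 25 mm below the mouth
- blue_logger_wake (a joint): wake button of the blue logger: metres pressed straight down, 0 to 0.006; its spring begins to give at 2 N, is fully down at 6 N, and returns it to 0 when let go
- blue_logger_reset (a joint): reset button of the blue logger: metres pressed straight down, 0 to 0.006; its spring begins to give at 2 N, is fully down at 6 N, and returns it to 0 when let go
- yellow_logger: a second fixed logger of the same shape and size, with yellow base and panel; not to be operated. It and the blue one may stand in either place
- yellow_logger_wake (a joint): wake button of the yellow logger, metres pressed, 0 to 0.006
- yellow_logger_reset (a joint): reset button of the yellow logger, metres pressed, 0 to 0.006
- bench_timer: white digital timer lying on its back, 68 x 62 x 18 mm, loose; origin at the centre of its underside
- specimen_cup: white specimen cup with an orange lid, 62 mm across, 70 mm high, loose; origin at the centre of its underside
- brown_bottle: brown bottle with a black cap, 42 mm across, 91 mm high, loose; origin at the centre of its underside

How it is judged:
On the way, in this order (a step that is already met when the one before it is completed fails the run):
1. the gripped pen has pushed the blue logger's wake button down by more than 4 mm (value of joint blue_logger_wake above 0.004 m and horizontal distance between marker_foot and blue_logger_wake_mouth below 0.008 m and z of marker_foot in the frame of blue_logger_wake_mouth below -0.008 m and contact force between the fingers and marker above 1 N and distance between the grasp point and marker_mid below 0.072 m), for 0.1 s.
2. the wake button has sprung back and the pen, still gripped, is out of the hole (value of joint blue_logger_wake below 0.001 m and z of marker_foot in the frame of blue_logger_wake_mouth above 0 m and contact force between the fingers and marker above 1 N and distance between the grasp point and marker_mid below 0.072 m), for 0.1 s.
3. the gripped pen has reached through the red-ringed hole and pushed the reset button down by more than 4 mm (value of joint blue_logger_reset above 0.004 m and horizontal distance between marker_foot and blue_logger_reset_mouth below 0.008 m and z of marker_foot in the frame of blue_logger_reset_mouth below -0.026 m and contact force between the fingers and marker above 1 N and distance between the grasp point and marker_mid below 0.072 m), for 0.2 s.
At the end, for the whole second after the job is handed in: The gripped, still pen (grasp within 72 mm of its middle) stands in the blue reset hole (foot within 8 mm of its axis, 26 mm deep) with the reset button over 4 mm down; wake and both yellow buttons under 1 mm; timer, cup and bottle within 30 mm of their starts (all of step 3 and value of joint each of blue_logger_wake, yellow_logger_wake, yellow_logger_reset below 0.001 m and linear speed of marker below 0.02 m/s and distance of each of bench_timer, specimen_cup, brown_bottle from where it was at the start of the episode below 0.03 m); the arm keeps its last pose, push and grip.
It fails at once if a button of the yellow logger is pressed (over 2 mm) (value of joint any of yellow_logger_wake, yellow_logger_reset above 0.002 m).
It fails at once if timer, cup or bottle moved more than 30 mm (distance of any of bench_timer, specimen_cup, brown_bottle from where it was at the start of the episode above 0.03 m).
It also fails if it takes over 51 s, if anything falls off the work surface, if the arm or the gripper's body presses on something with over 40 N, if the wrist force passes 120 N, or if a joint passes its speed limit or range.

## Working session

There is one attempt and no reset: what is moved stays moved. The work goes in short steps, Python scripts to look and compute and a shell command to move; the robot and the scene stay as the last step left them, time stands still between calls to the robot, and variables do not carry over. Pictures are saved under pics/ and viewed, at most 10 in all, crops included, and the job is handed in when it is done.

```bash
mkdir -p pics; ls; cat > h.py <<'E'
import numpy as np, cv2
from rig import robot
def grab(n, tag):
    f=robot.grab_frame(n); cv2.imwrite(f'pics/{tag}.png', f['img'][:,:,::-1]); np.savez(f'pics/{tag}.npz', **{k:np.array(v) for k,v in f.items()}); return f
def load(tag): return {k:v for k,v in np.load(f'pics/{tag}.npz').items()}
def ray(f,u,v):
    F=210/np.tan(np.radians(float(f['fovy']))/2)
    K=np.array([[F,0,float(f['cx'])],[0,F,float(f['cy'])],[0,0,1]])
    p=cv2.undistortPoints(np.array([[[u,v]]],float),K,np.array([float(f['k1']),0,0,0,0]))[0,0]
    M=f['world_to_cam']; R=M[:3,:3]; c=-R.T@M[:3,3]
    return c, R.T@np.array([p[0],p[1],1.])
def onz(f,u,v,z):
    c,d=ray(f,u,v); return c+d*(z-c[2])/d[2]
def dep(f,u,v):
    c,d=ray(f,u,v); return c+d*float(f['depth'][int(round(v)),int(round(u))])
E
python3 - <<'E'
from h import *
a=grab('top','top0');b=grab('scene','scene0')
for f in(a,b): print(f['fovy'],f['k1'],f['cx'],f['cy'],np.round(f['world_to_cam'],3).tolist())
print(robot.get_obs())
E
```

```text
pics
44.69115470467459 -0.16109267497987406 276.54185034769586 213.85131496341458 [[0.014, -1.0, -0.013, 0.012], [-0.996, -0.013, -0.085, 0.524], [0.085, 0.014, -0.996, 1.149], [0.0, 0.0, 0.0, 1.0]]
42.17590176589095 -0.18327533694679726 271.55321583606394 210.7399657188743 [[0.998, 0.055, 0.013, -0.499], [0.032, -0.368, -0.929, 0.083], [-0.046, 0.928, -0.369, 1.308], [0.0, 0.0, 0.0, 1.0]]
{'time': 0.1, 'joints': array([-1.41485797e+00,  2.59270273e-01,  1.53598530e+00, -4.96324692e-06,
        1.34801147e+00, -2.02798385e-01]), 'dq': array([ 0.00149119, -0.00259038, -0.00164176, -0.00111765, -0.00029049,
        0.00036297]), 'effort': array([ 3.47204688e-03, -4.46969354e+01, -2.91248631e+01, -2.31817739e-05,
        6.28704511e-03, -8.21613583e-06]), 'position': array([ 0.19304268, -0.514478  ,  0.22195309]), 'eef_rot': array([-8.37022162e-04,  9.83956134e-01,  1.78408591e-01,  1.71945346e-05]), 'force': array([ 0.49449233, -0.59914199, -0.46449808]), 'torque': array([ 0.01188284, -0.02464149, -0.02867103]), 'gripper_force': 0.0, 'gripper_width': 0.9986811861875359}
```

View pics/top0.png

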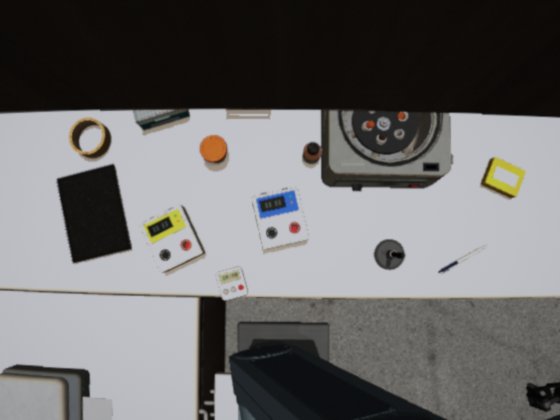

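View pics/scene0.png

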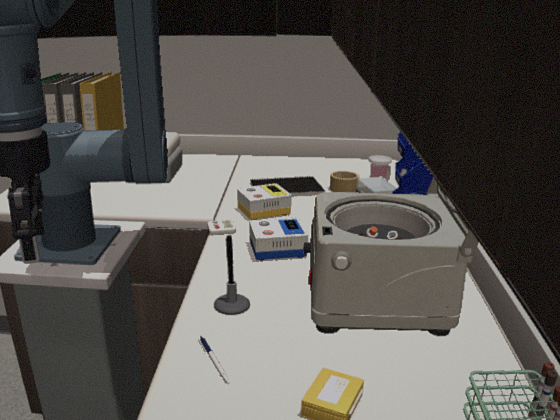

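Top view: pen and stand at about (390,254), blue logger at (280,218) with wake at (272,232) and reset at (294,228). The yellow logger is at (172,240), the timer at (232,283), and the large centrifuge lies beyond the stand. The scene view shows the pen upright, top at (229,236), foot of the stand at (231,303).

```bash
python3 - <<'E'
from h import *
t=load('top0');s=load('scene0')
hsv=cv2.cvtColor(t['img'],cv2.COLOR_RGB2HSV)
def blob(m,x0,x1,y0,y1):
    k=np.zeros_like(m);k[y0:y1,x0:x1]=m[y0:y1,x0:x1]
    n,l,st,c=cv2.connectedComponentsWithStats(k); i=1+np.argmax(st[1:,4]); return c[i],st[i]
red=(((hsv[...,0]<8)|(hsv[...,0]>172))&(hsv[...,1]>120)).astype(np.uint8)
c,st=blob(red,283,306,215,240);print('reset',c,st,onz(t,*c,.06))
dark=(hsv[...,2]<75).astype(np.uint8)
c,st=blob(dark,262,283,222,243);print('wake',c,st,onz(t,*c,.06))
blue=((abs(hsv[...,0].astype(int)-110)<14)&(hsv[...,1]>140)).astype(np.uint8)
c,st=blob(blue,245,315,180,218);print('panel',c,st,onz(t,*c,.06))
c,st=blob((hsv[...,2]<125).astype(np.uint8),365,415,235,275);print('stand',c,st,onz(t,*c,.012))
# tip of pen
print('stand crop V');print(hsv[244:266:1,378:410:2,2])
# scene pen
g=cv2.cvtColor(s['img'],cv2.COLOR_RGB2GRAY)
for v in range(230,300,6): print(v,g[v,222:242].tolist())
for u,v in [(350,160),(340,180),(312,152),(385,182),(440,180)]: print(u,v,dep(t,u,v))
E
```

```text
reset [293.69444444 228.19444444] [291 225   6   8  36] [ 0.4893385  -0.01998888  0.06      ]
wake [271.36842105 232.63157895] [268 230   7   7  38] [0.47884285 0.02931207 0.06      ]
panel [279.05088496 204.23672566] [257 192  41  26 452] [0.54224996 0.01317176 0.06      ]
stand [388.91850829 254.08287293] [374 239  31  31 724] [ 0.43482164 -0.24213835  0.012     ]
stand crop V
[[109  59  71  81  80  78  80  79  80  76  65 103 190 199 199 199]
 [ 71  63  78  81  80  78  80  79  80  78  72  77 178 199 200 200]
 [ 58  71  81  80  80  79  80  80  80  78  76  68 145 197 200 199]
 [ 58  76  82  81  78  79  80  80  80  77  78  69 107 192 200 199]
 [ 62  80  82  80  77  77  79  81  80  77  78  73  94 190 200 199]
 [ 68  81  80  78  73  70  71  80  86  78  78  74  82 181 199 199]
 [ 72  78  75  72  68  51  51  82  96  84  76  76  71 160 199 199]
 [ 75  78  73  70  61  34  63  85  74  88  68  70  64 147 199 200]
 [ 77  78  72  69  47  28  85  53  34  54  40  46  49 133 197 199]
 [ 77  79  73  70  41  25  98  20   7  18  13  18  29 109 194 199]
 [ 79  79  75  70  39  25  98  13   3   4   5   
[... 1468 characters left out ...]
, 191, 193, 145, 60, 23, 4, 0, 39, 153, 190, 190, 189, 189, 190, 188, 188, 187]
278 [187, 186, 188, 190, 193, 174, 103, 12, 15, 7, 35, 112, 186, 190, 189, 186, 189, 188, 187, 188]
284 [187, 188, 188, 190, 154, 95, 101, 98, 96, 81, 97, 117, 107, 75, 122, 182, 189, 189, 187, 188]
290 [186, 188, 189, 193, 156, 87, 53, 58, 64, 63, 69, 63, 60, 59, 92, 181, 190, 188, 186, 185]
296 [85, 75, 76, 77, 61, 57, 53, 58, 64, 64, 66, 64, 70, 53, 54, 69, 80, 75, 78, 73]
350 160 [ 0.61901338 -0.12797302  0.19008684]
340 180 [ 0.5874909  -0.11447184  0.13166556]
312 152 [ 0.65484631 -0.05761496  0.09091473]
385 182 [ 0.58633687 -0.21164855  0.1212201 ]
440 180 [ 6.11841507e-01 -3.69129214e-01  5.66424357e-04]
```

```bash
python3 - <<'E'
from h import *
t=load('top0');s=load('scene0')
print('top', onz(t,399.3,254.5,.15), onz(s,228.3,236,.15))
# triangulate
def tri(p,q):
    a,d=ray(t,*p);b,e=ray(s,*q);k=np.linalg.lstsq(np.c_[d,-e],b-a,rcond=None)[0];return a+d*k[0],b+e*k[1]
print(tri((399.3,254.5),(228.3,236)))
# scene pen axis rays at rows on depth x plane: intersect with depth
for v in (242,248,254,260,266,272,278): 
    g=cv2.cvtColor(s['img'],cv2.COLOR_RGB2GRAY)[v,220:242].astype(float); w=np.clip(190-g,0,None);u=220+(w*np.arange(22)).sum()/w.sum()
    print(v,round(u,2),dep(s,u,v))
print(onz(s,231.5,303,.012))
E
python3 -m crank '[{"dx":1,"dy":1},{"dx":1,"dy":1},{"dx":1,"dy":1},{"dx":1,"dy":1},{"dx":1,"dy":1,"dz":1},{"dy":1,"dz":0.5},{"dy":0.5},{},{}]' -1 60
```

```text
top [ 0.43289493 -0.23499241  0.15      ] [ 0.43069876 -0.24370181  0.15      ]
(array([ 0.43292413, -0.23578806,  0.14651787]), array([ 0.4296724 , -0.23620239,  0.14658527]))
242 228.77 [ 0.43178406 -0.24686841  0.13927319]
248 229.04 [ 0.43271552 -0.25165159  0.12927908]
254 229.25 [ 0.43272691 -0.25053306  0.11636285]
260 229.69 [ 0.43270511 -0.24584504  0.1014913 ]
266 229.94 [ 0.43302287 -0.24641273  0.08909761]
272 230.04 [ 0.43319316 -0.24804854  0.0771487 ]
278 230.4 [ 0.43352597 -0.2471759   0.06374811]
[ 0.43542534 -0.25325181  0.012     ]validation failed for argument at $[0]...
```

```bash
python3 -m crank '[{"dx":1,"dy":1,"dz":0,"ax":0,"ay":0,"az":0}]' -1 60; python3 -m crank --help | head -20
```

```text
time: 0.18
position: [0.2151, -0.4933, 0.2219]
eef_rot: [0.001, 0.984, 0.176, -0.001]
force: [0.9, -0.1, 0.5]
gripper_width: 1.0
gripper_force: 0.0invalid input: not JSON, or not a number
```

```bash
python3 -m crank '[{"dx":0.9,"dy":1,"dz":0.5,"ax":0,"ay":0,"az":0},{"dx":0.9,"dy":1,"dz":0.5,"ax":0,"ay":0,"az":0},{"dx":0.9,"dy":1,"dz":0.5,"ax":0,"ay":0,"az":0},{"dx":0.9,"dy":1,"dz":0,"ax":0,"ay":0,"az":0},{"dx":0.9,"dy":1,"dz":0,"ax":0,"ay":0,"az":0},{"dx":0.9,"dy":1,"dz":0,"ax":0,"ay":0,"az":0},{"dx":0.8,"dy":1,"dz":0,"ax":0,"ay":0,"az":0},{"dx":0.8,"dy":1,"dz":0,"ax":0,"ay":0,"az":0},{"dx":0.8,"dy":1,"dz":0,"ax":0,"ay":0,"az":0},{"dx":0.8,"dy":1,"dz":0,"ax":0,"ay":0,"az":0},{"dx":0,"dy":0,"dz":0,"ax":0,"ay":0,"az":0},{"dx":0,"dy":0,"dz":0,"ax":0,"ay":0,"az":0},{"dx":0,"dy":0,"dz":0,"ax":0,"ay":0,"az":0}]' -1 60
python3 - <<'E'
from h import *
a=grab('wrist','w1')
print(a['fovy'],a['k1'],a['cx'],a['cy'],np.round(a['world_to_cam'],3).tolist()); M=a['world_to_cam'];print(-M[:3,:3].T@M[:3,3])
E
```

```text
time: 1.27
position: [0.4329, -0.2401, 0.2599]
eef_rot: [-0.0, 0.984, 0.179, -0.0]
force: [-1.1, -1.0, -0.2]
gripper_width: 1.004
gripper_force: 0.0
66.59891794543857 -0.03308313378140555 274.37840596065246 212.91632368335416 [[0.353, -0.936, -0.002, -0.377], [-0.899, -0.34, 0.276, 0.261], [-0.259, -0.096, -0.961, 0.505], [0.0, 0.0, 0.0, 1.0]]
[ 0.49826763 -0.21532437  0.41303062]
```

View pics/w1.png

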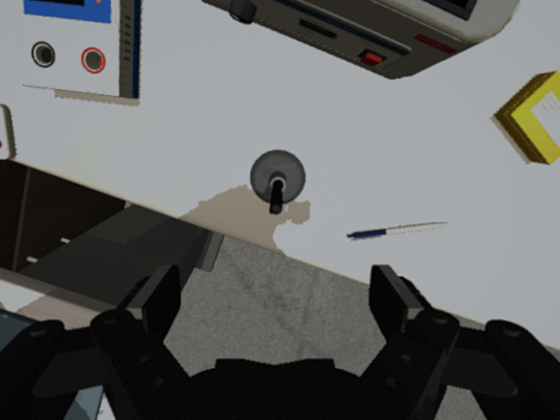

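Wrist view: stand disc at (278,177), pen top at (276,210), blue logger wake at (43,54) and reset at (92,60).

```bash
python3 - <<'E'
from h import *
f=load('w1')
g=cv2.cvtColor(f['img'],cv2.COLOR_RGB2GRAY).astype(int)
for v in range(180,222,3): print(v,g[v,262:292:2].tolist())
hsv=cv2.cvtColor(f['img'],cv2.COLOR_RGB2HSV)
m=(g<45).astype(np.uint8);k=np.zeros_like(m);k[183:222,262:292]=m[183:222,262:292]
ys,xs=np.nonzero(k);print(xs.min(),xs.max(),ys.min(),ys.max(),xs[ys>ys.max()-8].mean())
yb=ys.max()+.5;ub=xs[ys>ys.max()-8].mean()
# top circle radius px ~ 
F=210/np.tan(np.radians(float(f['fovy']))/2);r=5.2e-3*F/.27;print('r',r,onz(f,ub,yb-r,.15))
def fit(x0,x1,y0,y1,mm):
    k=np.zeros(g.shape,np.uint8);k[y0:y1,x0:x1]=mm[y0:y1,x0:x1]
    cs,_=cv2.findContours(k,cv2.RETR_EXTERNAL,cv2.CHAIN_APPROX_NONE);c=max(cs,key=cv2.contourArea);return cv2.fitEllipse(c)
d=fit(245,312,145,208,(g<125)&(g>0));print('disc',d,onz(f,*d[0],.012))
w=fit(25,62,36,74,g<110);print('wake',w,onz(f,*w[0],.06))
red=((hsv[...,0]<10)|(hsv[...,0]>170))&(hsv[...,1]>90)
rr=fit(75,112,42,80,red);print('reset',rr,onz(f,*rr[0],.06))
E
```

```text
180 [73, 74, 74, 55, 38, 103, 85, 47, 33, 53, 108, 98, 61, 76, 75]
183 [75, 74, 74, 60, 78, 85, 5, 3, 6, 0, 40, 116, 76, 73, 74]
186 [74, 74, 62, 47, 70, 48, 0, 7, 5, 5, 31, 115, 74, 74, 75]
189 [72, 69, 43, 43, 45, 25, 1, 5, 3, 7, 91, 101, 74, 74, 73]
192 [64, 51, 41, 43, 41, 5, 5, 8, 6, 0, 54, 73, 71, 73, 71]
195 [38, 40, 43, 44, 40, 3, 5, 7, 4, 0, 40, 74, 72, 70, 71]
198 [31, 33, 39, 43, 37, 2, 9, 3, 5, 2, 37, 73, 69, 65, 57]
201 [117, 84, 43, 30, 17, 7, 9, 3, 4, 6, 19, 40, 42, 41, 78]
204 [130, 130, 130, 128, 50, 4, 13, 13, 5, 7, 60, 108, 115, 129, 128]
207 [129, 128, 129, 123, 32, 16, 34, 34, 33, 17, 82, 132, 160, 131, 128]
210 [128, 127, 128, 118, 8, 18, 30, 32, 33, 26, 103, 129, 160, 130, 128]
213 [128, 129, 128, 126, 72, 58, 40, 30, 55, 105, 130, 128, 128, 126, 126]
216 [128, 129, 127, 127, 128, 129, 127, 127, 129, 128, 128, 126, 126, 127, 127]
219 [127, 127, 126, 127, 128, 128, 128, 126, 127, 127, 126, 126, 132, 135, 149]
262 291 183 213 275.1807228915663
r 6.1572049291295485 [ 0.43223239 -0.24043239  0.15      ]
disc ((277.2489929199219, 177.8197479248047), (54.576656341552734, 56.873130798339844), 10.294235229492188) [ 0.43470367 -0.24238004  0.012     ]
wake ((42.81076431274414, 54.010494232177734), (22.072921752929688, 26.926374435424805), 151.0787811279297) [0.47825664 0.03296594 0.06      ]
reset ((92.62531280517578, 59.72620391845703), (22.452152252197266, 26.07619857788086), 151.68380737304688) [ 0.49041913 -0.01789254  0.06      ]
```

```bash
python3 -m crank '[{"dx":0,"dy":0,"dz":-1,"ax":0,"ay":0,"az":0},{"dx":0,"dy":0,"dz":-1,"ax":0,"ay":0,"az":0},{"dx":0,"dy":0,"dz":-1,"ax":0,"ay":0,"az":0},{"dx":0,"dy":0,"dz":-1,"ax":0,"ay":0,"az":0},{"dx":0,"dy":-0.03,"dz":-1,"ax":0,"ay":0,"az":0},{"dx":0,"dy":0,"dz":-0.95,"ax":0,"ay":0,"az":0},{"dx":0,"dy":0,"dz":0,"ax":0,"ay":0,"az":0},{"dx":0,"dy":0,"dz":0,"ax":0,"ay":0,"az":0}]' -1 60
python3 -m crank '[{"dx":0,"dy":0,"dz":0,"ax":0,"ay":0,"az":0},{"dx":0,"dy":0,"dz":0,"ax":0,"ay":0,"az":0},{"dx":0,"dy":0,"dz":0,"ax":0,"ay":0,"az":0},{"dx":0,"dy":0,"dz":0,"ax":0,"ay":0,"az":0},{"dx":0,"dy":0,"dz":0,"ax":0,"ay":0,"az":0},{"dx":0,"dy":0,"dz":0,"ax":0,"ay":0,"az":0},{"dx":0,"dy":0,"dz":0,"ax":0,"ay":0,"az":0},{"dx":0,"dy":0,"dz":0,"ax":0,"ay":0,"az":0},{"dx":0,"dy":0,"dz":0,"ax":0,"ay":0,"az":0},{"dx":0,"dy":0,"dz":0,"ax":0,"ay":0,"az":0},{"dx":0,"dy":0,"dz":0,"ax":0,"ay":0,"az":0},{"dx":0,"dy":0,"dz":0,"ax":0,"ay":0,"az":0}]' 1 80
```

```text
time: 1.98
position: [0.4318, -0.2412, 0.1107]
eef_rot: [-0.001, 0.984, 0.177, -0.001]
force: [-0.2, -0.1, 0.1]
gripper_width: 1.0
gripper_force: 0.0
time: 2.98
position: [0.4337, -0.2413, 0.112]
eef_rot: [0.001, 0.984, 0.178, 0.0]
force: [1.4, -0.8, 5.0]
gripper_width: 0.095
gripper_force: 78.1
```

```bash
python3 -m crank '[{"dx":0,"dy":0,"dz":0.5,"ax":0,"ay":0,"az":0},{"dx":0,"dy":0,"dz":0.5,"ax":0,"ay":0,"az":0},{"dx":0,"dy":0,"dz":0.5,"ax":0,"ay":0,"az":0},{"dx":0,"dy":0,"dz":0.5,"ax":0,"ay":0,"az":0},{"dx":0,"dy":0,"dz":0.5,"ax":0,"ay":0,"az":0},{"dx":0,"dy":0,"dz":0.5,"ax":0,"ay":0,"az":0},{"dx":0,"dy":0,"dz":0.5,"ax":0,"ay":0,"az":0},{"dx":0,"dy":0,"dz":0.5,"ax":0,"ay":0,"az":0},{"dx":0,"dy":0,"dz":0,"ax":0,"ay":0,"az":0},{"dx":0,"dy":0,"dz":0,"ax":0,"ay":0,"az":0}]' 1 80
python3 - <<'E'
from h import *
a=grab('wrist','w2');b=grab('scene','s2')
im=np.hstack([cv2.resize(a['img'][150:420,130:430],None,fx=1.3,fy=1.3),cv2.resize(b['img'][100:370,130:330],None,fx=1.3,fy=1.3)])
cv2.imwrite('pics/c2.png',im[:,:,::-1])
E
```

```text
time: 3.82
position: [0.433, -0.2405, 0.2112]
eef_rot: [-0.0, 0.984, 0.178, -0.0]
force: [-0.3, 0.2, -0.8]
gripper_width: 0.09
gripper_force: 78.4
```

View pics/c2.png

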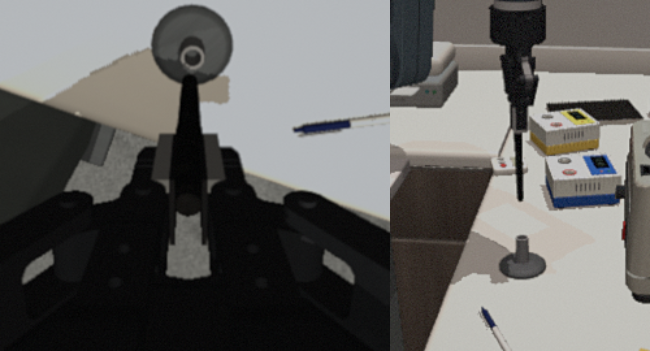

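The pen is out and gripped upright. Its foot shows at about wrist px (276,210) and scene px (230,254).

```bash
python3 - <<'E'
from h import *
f=load('w2');s=load('s2')
g=cv2.cvtColor(f['img'],cv2.COLOR_RGB2GRAY).astype(int);h=cv2.cvtColor(s['img'],cv2.COLOR_RGB2GRAY).astype(int)
for v in range(198,224,2): print(v,g[v,262:292:2].tolist())
for v in range(236,260,2): print(v,h[v,218:242].tolist())
E
```

```text
198 [48, 49, 49, 48, 102, 85, 45, 34, 35, 30, 56, 121, 102, 78, 80]
200 [48, 49, 48, 46, 55, 84, 110, 72, 67, 93, 122, 114, 79, 78, 79]
202 [49, 48, 47, 45, 53, 71, 82, 119, 127, 124, 102, 81, 77, 78, 78]
204 [47, 46, 47, 46, 49, 49, 72, 81, 80, 77, 66, 76, 79, 78, 77]
206 [44, 45, 46, 49, 47, 44, 44, 57, 61, 48, 47, 50, 60, 66, 74]
208 [38, 44, 47, 48, 43, 20, 8, 4, 12, 37, 49, 45, 46, 43, 45]
210 [46, 34, 37, 41, 26, 0, 7, 3, 8, 13, 43, 43, 41, 39, 33]
212 [128, 90, 48, 34, 15, 5, 3, 3, 6, 3, 34, 34, 32, 45, 86]
214 [139, 139, 126, 105, 26, 6, 6, 9, 7, 3, 43, 76, 94, 124, 138]
216 [138, 140, 140, 134, 32, 3, 5, 7, 6, 10, 92, 140, 138, 138, 138]
218 [138, 138, 140, 129, 12, 4, 10, 6, 5, 2, 83, 140, 138, 138, 137]
220 [139, 139, 139, 115, 1, 4, 5, 9, 3, 0, 76, 140, 137, 137, 136]
222 [138, 138, 139, 101, 1, 4, 7, 9, 5, 3, 60, 137, 138, 137, 135]
236 [197, 197, 197, 197, 197, 196, 198, 199, 176, 83, 17, 8, 1, 27, 124, 199, 196, 197, 194, 192, 194, 194, 193, 194]
238 [192, 196, 195, 195, 194, 194, 196, 201, 173, 78, 17, 2, 0, 23, 127, 200, 197, 193, 194, 194, 193, 195, 196, 194]
240 [1
[... 498 characters left out ...]
2, 193, 195, 195, 203, 128, 35, 13, 0, 17, 90, 198, 197, 194, 194, 193, 196, 195, 193, 195]
250 [190, 186, 189, 186, 188, 188, 187, 190, 199, 145, 61, 6, 10, 3, 91, 199, 200, 195, 195, 195, 193, 196, 196, 193]
252 [187, 188, 189, 185, 187, 188, 187, 190, 191, 145, 60, 10, 0, 13, 94, 194, 198, 193, 192, 195, 192, 193, 190, 192]
254 [188, 187, 187, 187, 187, 185, 188, 188, 193, 192, 141, 66, 42, 71, 154, 190, 195, 195, 194, 196, 195, 192, 195, 194]
256 [190, 191, 194, 189, 187, 189, 187, 190, 185, 190, 192, 189, 190, 191, 189, 186, 189, 187, 187, 190, 194, 192, 195, 194]
258 [196, 193, 195, 194, 192, 192, 188, 189, 188, 187, 189, 188, 186, 191, 188, 186, 188, 187, 190, 188, 186, 186, 190, 195]
```

```bash
python3 - <<'E'
from h import *
f=load('w2');s=load('s2')
a,d=ray(f,275.4,212.2);b,e=ray(s,230,253.5);k=np.linalg.lstsq(np.c_[d,-e],b-a,rcond=None)[0];print(a+d*k[0],b+e*k[1])
print(onz(f,275.4,212.2,.1127),onz(s,230,253.5,.1127))
E
```

```text
[ 0.43169448 -0.2412782   0.1132045 ] [ 0.43291832 -0.24127495  0.1128794 ]
[ 0.4315606 -0.2413293  0.1127   ] [ 0.4328697 -0.2409123  0.1127   ]
```

```bash
python3 -m crank '[{"dx":0.1,"dy":0.4,"dz":0,"ax":0,"ay":0,"az":0},{"dx":0.15,"dy":0.8,"dz":0,"ax":0,"ay":0,"az":0},{"dx":0.15,"dy":1,"dz":0,"ax":0,"ay":0,"az":0},{"dx":0.15,"dy":1,"dz":0,"ax":0,"ay":0,"az":0},{"dx":0.15,"dy":1,"dz":0,"ax":0,"ay":0,"az":0},{"dx":0.15,"dy":1,"dz":0,"ax":0,"ay":0,"az":0},{"dx":0.15,"dy":1,"dz":0,"ax":0,"ay":0,"az":0},{"dx":0.15,"dy":1,"dz":0,"ax":0,"ay":0,"az":0},{"dx":0.15,"dy":1,"dz":0,"ax":0,"ay":0,"az":0},{"dx":0.15,"dy":1,"dz":0,"ax":0,"ay":0,"az":0},{"dx":0.15,"dy":0.8,"dz":0,"ax":0,"ay":0,"az":0},{"dx":0.15,"dy":0.6,"dz":0,"ax":0,"ay":0,"az":0},{"dx":0.1,"dy":0.3,"dz":0,"ax":0,"ay":0,"az":0},{"dx":0,"dy":0,"dz":-0.5,"ax":0,"ay":0,"az":0},{"dx":0,"dy":0,"dz":-0.5,"ax":0,"ay":0,"az":0},{"dx":0,"dy":0,"dz":0,"ax":0,"ay":0,"az":0},{"dx":0,"dy":0,"dz":0,"ax":0,"ay":0,"az":0},{"dx":0,"dy":0,"dz":0,"ax":0,"ay":0,"az":0}]' 1 80
python3 - <<'E'
from h import *
a=grab('wrist','w3');b=grab('scene','s3');grab('top','t3')
im=np.hstack([cv2.resize(a['img'][120:390,130:430],None,fx=1.3,fy=1.3),cv2.resize(b['img'][130:310,190:325],None,fx=1.95,fy=1.95)])
cv2.imwrite('pics/c3.png',im[:,:,::-1])
E
```

```text
time: 5.42
position: [0.4795, 0.0316, 0.1867]
eef_rot: [-0.0, 0.984, 0.178, -0.0]
force: [0.1, -0.2, -0.8]
gripper_width: 0.091
gripper_force: 78.3
```

View pics/c3.png

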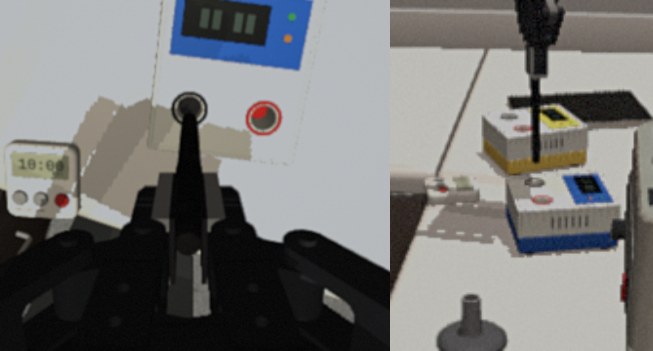

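Wrist crop: wake ring at full px ≈(275,202), its lower part covered by the pen foot, and reset ring at ≈(332,211).

```bash
python3 - <<'E'
from h import *
f=load('w3')
hsv=cv2.cvtColor(f['img'],cv2.COLOR_RGB2HSV);g=cv2.cvtColor(f['img'],cv2.COLOR_RGB2GRAY).astype(int)
red=(((hsv[...,0]<10)|(hsv[...,0]>170))&(hsv[...,1]>90)).astype(np.uint8);k=np.zeros_like(red);k[190:232,312:353]=red[190:232,312:353]
c=max(cv2.findContours(k,0,1)[0],key=cv2.contourArea);e=cv2.fitEllipse(c);print(e,onz(f,*e[0],.06))
# edge profile of the wake outer ring, radial scan from centre
c0=np.array([274.6,202.]);pts=[]
for a in np.radians(np.arange(150,391,6)):
    p=[(r,g[int(round(c0[1]+r*np.sin(a))),int(round(c0[0]+r*np.cos(a)))]) for r in np.arange(22,8,-.5)]
    r=next(r for r,v in p if v<75); pts.append(c0+r*np.array([np.cos(a),np.sin(a)]))
e=cv2.fitEllipse(np.array(pts,np.float32));print(e,onz(f,*e[0],.06))
for v in range(190,226,2): print(v,g[v,258:294:2].tolist())
E
```

```text
((332.47418212890625, 210.49717712402344), (25.204370498657227, 26.9874267578125), 68.69775390625) [ 0.49029898 -0.0201571   0.06      ]
((275.1589660644531, 204.24148559570312), (26.364856719970703, 27.290517807006836), 29.774620056152344) [0.47743874 0.03069319 0.06      ]
190 [185, 186, 187, 187, 188, 188, 174, 144, 134, 134, 135, 165, 185, 188, 186, 186, 186, 186]
192 [186, 186, 186, 188, 175, 123, 57, 59, 66, 55, 55, 51, 95, 157, 188, 186, 186, 187]
194 [187, 186, 188, 176, 87, 44, 112, 109, 78, 79, 90, 113, 86, 50, 151, 188, 186, 186]
196 [186, 187, 183, 93, 54, 95, 70, 33, 31, 33, 34, 50, 123, 81, 52, 176, 188, 185]
198 [186, 188, 151, 37, 122, 46, 29, 34, 35, 36, 39, 35, 38, 116, 67, 112, 188, 188]
200 [187, 190, 91, 83, 121, 26, 35, 31, 29, 36, 36, 35, 32, 91, 133, 51, 181, 186]
202 [181, 179, 61, 100, 98, 29, 27, 24, 30, 34, 36, 34, 29, 75, 157, 41, 179, 186]
204 [134, 130, 37, 73, 70, 37, 19, 19, 23, 26, 31, 33, 34, 69, 134, 35, 179, 186]
206 [131, 132, 61, 64, 83, 54, 22, 18, 18, 17, 29, 31, 48, 90, 156, 41, 181, 187]
208 [130, 131, 81, 33, 92, 66, 50, 7, 7, 3, 7, 37, 67, 146, 115, 73, 184, 187]
210 [131, 130, 120, 31, 73, 108, 45, 2, 4, 5, 1, 24, 128, 150, 46, 134, 189, 186]
212 [131, 132, 132, 108, 37, 94, 47, 6, 8, 5, 2, 19, 125, 52, 110, 186, 189, 186]
214 [130, 129, 132, 150, 115, 43, 8, 5, 8, 12, 5, 5, 37, 111, 182, 181, 167, 182]
216 [130, 129, 137, 149, 152, 127, 21, 4, 6, 5, 8, 12, 98, 184, 158, 150, 147, 150]
218 [130, 130, 147, 151, 150, 140, 15, 2, 4, 3, 3, 3, 100, 171, 151, 148, 148, 148]
220 [129, 134, 150, 150, 150, 123, 2, 4, 12, 5, 5, 0, 81, 151, 149, 148, 148, 148]
222 [139, 144, 150, 149, 151, 109, 0, 4, 4, 5, 3, 0, 64, 148, 149, 147, 148, 149]
224 [150, 150, 150, 149, 150, 90, 0, 3, 3, 1, 5, 0, 53, 146, 149, 148, 148, 149]
```

```bash
python3 -m crank '[{"dx":-0.03,"dy":0,"dz":-0.3,"ax":0,"ay":0,"az":0},{"dx":0,"dy":0,"dz":-0.4,"ax":0,"ay":0,"az":0},{"dx":0,"dy":0,"dz":-0.3,"ax":0,"ay":0,"az":0},{"dx":0,"dy":0,"dz":-0.2,"ax":0,"ay":0,"az":0},{"dx":0,"dy":0,"dz":-0.15,"ax":0,"ay":0,"az":0},{"dx":0,"dy":0,"dz":-0.1,"ax":0,"ay":0,"az":0},{"dx":0,"dy":0,"dz":0,"ax":0,"ay":0,"az":0},{"dx":0,"dy":0,"dz":0,"ax":0,"ay":0,"az":0}]' 1 80
```

```text
time: 6.23
position: [0.4787, 0.0318, 0.1505]
eef_rot: [-0.0, 0.984, 0.178, 0.0]
force: [-1.2, 0.4, 4.1]
gripper_width: 0.094
gripper_force: 78.8
```

```bash
python3 -m crank '[{"dx":0,"dy":0,"dz":-0.08,"ax":0,"ay":0,"az":0},{"dx":0,"dy":0,"dz":-0.06,"ax":0,"ay":0,"az":0},{"dx":0,"dy":0,"dz":0,"ax":0,"ay":0,"az":0},{"dx":0,"dy":0,"dz":0,"ax":0,"ay":0,"az":0},{"dx":0,"dy":0,"dz":0,"ax":0,"ay":0,"az":0}]' 1 80
```

```text
time: 6.65
position: [0.4793, 0.0317, 0.1481]
eef_rot: [0.0, 0.984, 0.179, 0.001]
force: [-3.1, 1.1, 9.9]
gripper_width: 0.095
gripper_force: 79.6
```

```bash
python3 -m crank '[{"dx":0,"dy":0,"dz":0.2,"ax":0,"ay":0,"az":0},{"dx":0,"dy":0,"dz":0.4,"ax":0,"ay":0,"az":0},{"dx":0,"dy":0,"dz":0.5,"ax":0,"ay":0,"az":0},{"dx":0,"dy":0,"dz":0.4,"ax":0,"ay":0,"az":0},{"dx":0,"dy":0,"dz":0.1,"ax":0,"ay":0,"az":0},{"dx":0,"dy":0,"dz":0,"ax":0,"ay":0,"az":0},{"dx":0,"dy":0,"dz":0,"ax":0,"ay":0,"az":0},{"dx":0.1,"dy":-0.4,"dz":0,"ax":0,"ay":0,"az":0},{"dx":0.15,"dy":-0.6,"dz":0,"ax":0,"ay":0,"az":0},{"dx":0.15,"dy":-0.6,"dz":0,"ax":0,"ay":0,"az":0},{"dx":0.11,"dy":-0.44,"dz":0,"ax":0,"ay":0,"az":0},{"dx":0,"dy":0,"dz":0,"ax":0,"ay":0,"az":0},{"dx":0,"dy":0,"dz":0,"ax":0,"ay":0,"az":0}]' 1 80
python3 - <<'E'
from h import *
a=grab('wrist','w4');b=grab('scene','s4')
im=np.hstack([cv2.resize(a['img'][150:300,180:380],None,fx=2,fy=2),cv2.resize(b['img'][130:310,190:325],None,fx=1.667,fy=1.667)])
cv2.imwrite('pics/c4.png',im[:,:,::-1])
g=cv2.cvtColor(a['img'],cv2.COLOR_RGB2GRAY).astype(int)
for v in range(200,224,2): print(v,g[v,262:292:2].tolist())
h=cv2.cvtColor(b['img'],cv2.COLOR_RGB2GRAY).astype(int)
E
```

```text
time: 7.73
position: [0.4912, -0.0198, 0.1862]
eef_rot: [-0.0, 0.984, 0.178, -0.001]
force: [-0.1, -0.2, -0.3]
gripper_width: 0.088
gripper_force: 78.4
200 [86, 144, 92, 62, 72, 76, 82, 85, 84, 81, 61, 117, 120, 122, 191]
202 [76, 128, 71, 61, 63, 61, 61, 79, 82, 76, 64, 96, 117, 93, 186]
204 [62, 102, 66, 62, 65, 67, 78, 82, 75, 71, 65, 90, 134, 105, 188]
206 [57, 94, 70, 62, 66, 65, 61, 67, 73, 73, 66, 112, 115, 123, 192]
208 [89, 69, 101, 66, 57, 29, 8, 12, 34, 67, 86, 144, 92, 153, 194]
210 [124, 55, 108, 102, 28, 0, 0, 9, 4, 64, 152, 108, 108, 187, 193]
212 [137, 121, 64, 92, 20, 8, 3, 4, 4, 44, 103, 98, 169, 194, 192]
214 [154, 155, 126, 66, 5, 7, 9, 9, 11, 16, 103, 170, 194, 190, 186]
216 [153, 153, 155, 113, 0, 7, 5, 5, 6, 26, 151, 174, 187, 161, 154]
218 [153, 153, 155, 103, 2, 6, 3, 7, 4, 17, 132, 152, 155, 152, 152]
220 [152, 153, 154, 83, 0, 1, 6, 4, 5, 10, 105, 155, 152, 152, 152]
222 [151, 152, 155, 72, 3, 4, 7, 4, 7, 0, 98, 155, 152, 152, 152]
```

View pics/c4.png

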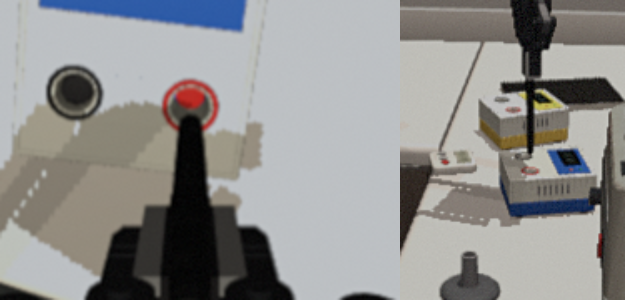

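Wrist crop: wake ring at full px ≈(217,196), reset ring at ≈(275,203) just ahead of the pen foot at ≈(274.5,212). Scene: pen over the reset hole.

```bash
python3 - <<'E'
from h import *
f=load('w4')
print('foot',onz(f,274.6,212.7,.0862))
hsv=cv2.cvtColor(f['img'],cv2.COLOR_RGB2HSV)
red=(((hsv[...,0]<10)|(hsv[...,0]>170))&(hsv[...,1]>90)).astype(np.uint8)
k=np.zeros_like(red);k[185:225,252:300]=red[185:225,252:300]
c=max(cv2.findContours(k,0,1)[0],key=cv2.contourArea)
h=cv2.convexHull(c);e=cv2.fitEllipse(h);print(e,cv2.boundingRect(c),onz(f,*e[0],.06))
g=cv2.cvtColor(f['img'],cv2.COLOR_RGB2GRAY)
k=np.zeros_like(g);k[178:214,198:236]=(g<75)[178:214,198:236]
c=max(cv2.findContours(k,0,1)[0],key=cv2.contourArea);e=cv2.fitEllipse(cv2.convexHull(c));print(e,onz(f,*e[0],.06))
E
```

```text
foot [ 0.48863369 -0.02032936  0.0862    ]
((274.63812255859375, 202.95384216308594), (26.28658103942871, 27.66050910949707), 84.5872802734375) (261, 190, 28, 26) [ 0.49015089 -0.01974643  0.06      ]
((216.71914672851562, 196.1118621826172), (25.77531623840332, 27.296009063720703), 128.6548614501953) [0.47785962 0.03112101 0.06      ]
```

```bash
python3 -m crank '[{"dx":0.05,"dy":0.02,"dz":-0.2,"ax":0,"ay":0,"az":0},{"dx":0,"dy":0,"dz":-0.4,"ax":0,"ay":0,"az":0},{"dx":0,"dy":0,"dz":-0.3,"ax":0,"ay":0,"az":0},{"dx":0,"dy":0,"dz":-0.3,"ax":0,"ay":0,"az":0},{"dx":0,"dy":0,"dz":-0.3,"ax":0,"ay":0,"az":0},{"dx":0,"dy":0,"dz":-0.3,"ax":0,"ay":0,"az":0},{"dx":0,"dy":0,"dz":-0.2,"ax":0,"ay":0,"az":0},{"dx":0,"dy":0,"dz":-0.1,"ax":0,"ay":0,"az":0},{"dx":0,"dy":0,"dz":0,"ax":0,"ay":0,"az":0},{"dx":0,"dy":0,"dz":0,"ax":0,"ay":0,"az":0}]' 1 80
```

```text
time: 8.67
position: [0.4927, -0.0186, 0.1344]
eef_rot: [-0.0, 0.984, 0.178, -0.0]
force: [-0.4, 0.0, 1.7]
gripper_width: 0.094
gripper_force: 78.6
```

Button just touched; press on to the stop.

```bash
python3 -m crank '[{"dx":0,"dy":0,"dz":-0.12,"ax":0,"ay":0,"az":0},{"dx":0,"dy":0,"dz":-0.1,"ax":0,"ay":0,"az":0},{"dx":0,"dy":0,"dz":-0.06,"ax":0,"ay":0,"az":0},{"dx":0,"dy":0,"dz":0,"ax":0,"ay":0,"az":0},{"dx":0,"dy":0,"dz":0,"ax":0,"ay":0,"az":0},{"dx":0,"dy":0,"dz":0,"ax":0,"ay":0,"az":0},{"dx":0,"dy":0,"dz":0,"ax":0,"ay":0,"az":0}]' 1 80
```

```text
time: 9.25
position: [0.4938, -0.019, 0.129]
eef_rot: [0.001, 0.984, 0.178, 0.002]
force: [-2.5, 1.2, 13.4]
gripper_width: 0.089
gripper_force: 80.1
```

```bash
python3 -m crank '[{"dx":0,"dy":0,"dz":0,"ax":0,"ay":0,"az":0},{"dx":0,"dy":0,"dz":0,"ax":0,"ay":0,"az":0},{"dx":0,"dy":0,"dz":0,"ax":0,"ay":0,"az":0},{"dx":0,"dy":0,"dz":0,"ax":0,"ay":0,"az":0}]' 1 80
python3 - <<'E'
from h import *
a=grab('wrist','w5');b=grab('scene','s5')
im=np.hstack([cv2.resize(a['img'][150:300,180:380],None,fx=2,fy=2),cv2.resize(b['img'][130:310,190:325],None,fx=1.667,fy=1.667)])
cv2.imwrite('pics/c5.png',im[:,:,::-1])
E
```

```text
time: 9.58
position: [0.4938, -0.019, 0.129]
eef_rot: [0.001, 0.984, 0.178, 0.002]
force: [-2.2, 1.0, 13.8]
gripper_width: 0.091
gripper_force: 80.1
```

View pics/c5.png

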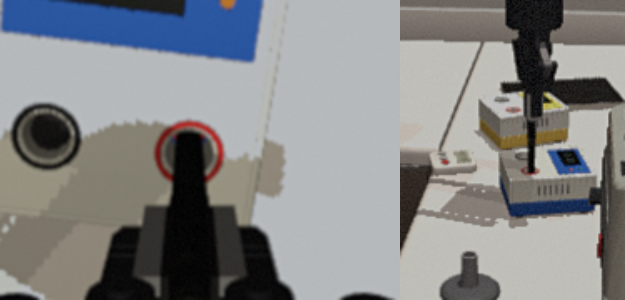

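The pen stands in the red-ringed hole (wrist px ≈(274,226)). The wake button is up, the force is a steady 13.8 N (over the 6 N that bottoms the button), and the grip is 80 N.

```bash
python3 -c "
from rig import robot
print(robot.sign_off())"
```

```text
the job is handed in; nothing more can be done
None
```

I handed the job in at about 9.7 s, with the pen still gripped at 80 N and holding the blue logger's reset button fully down at about 14 N; the wake button had been pressed to its stop and released first, and the judge's verdict was not shown.

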